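Return rack: bur extension into its tube, clip held open over the card

TASK

Get the long bur extension ready for return: take it from the bur stand and push it, tip first, fully down into the one open tube of the return rack, and let go of it there. Then squeeze the spring clip open, take it off the rim of the steel kit tray, and hold it gaping over the middle of the top edge of the return card that stands in the rack, one jaw on each side and clear of the card, so that I can slip the docket in. Finish while still holding the clip open there; do not let it go, and leave the other things where they are.

Things in the scene. Friction and masses are not known exactly. Their poses are not given: they have to be found in the camera images.
- long_bur: the long bur extension: a steel rod 115 mm long, about 45 g, standing tip down in the bur stand: upper 85 mm an 8 x 8 mm body with flats, lower 30 mm a 4 mm shank. Its y axis runs along the rod from tip to top (up at the start); the flats start square to the bur stand. Origin near half length, 5 mm off the rod's axis: use bur_tip and bur_top
- bur_tip (a point): the tip end of the bur extension, on its axis
- bur_top (a point): the top end of the bur extension, on its axis, 115 mm from bur_tip
- bur_stand: fixed aluminium block 36 x 60 mm (x, y), 60 mm high, on a foot 48 x 70 mm; origin at the centre of its underside, z up. The bur extension stands in the hole at the centre of its top, 33 mm deep, its top about 142 mm above the table. The drill console, 172 mm high, stands behind it and between it and the rack: carry the rod over it
- return_rack: fixed aluminium rack 110 x 124 mm (x, y); origin at the centre of its underside, z up. In front (30 mm to -x) three equal clear tubes in a row along y, 36 mm apart: one is open (which one varies), two have white stoppers, tops 85 mm above the table. Behind (35 mm to +x) the return card stands upright in a rail
- tube_mouth (a point): centre of the mouth of the open tube, 80 mm above the table. The bore is 16 mm wide (19 mm at the flared lip, 25 mm outside) and narrows in a cone over the last 20 mm
- tube_floor (a point): centre of the inner floor of the open tube, 64 mm below its mouth. Fully home, the bur tip stands on it and the rod's upper 51 mm stick out
- card_top (a point): middle of the top edge of the stiff white return card, 105 mm above the table; the card is 3 mm thick and 90 mm wide, and does not give. Axes as the rack's: x across the card, y along its edge, z up
- kit_tray: fixed open steel tray 110 x 130 mm (its x and y), walls 3 mm thick and 50 mm high; origin at the centre of its underside, z up. The spring clip sits on its front wall (the -x one)
- clip: grey spring clip of the clothes-peg kind, 40 g, clamped at the start across the tray's front wall, jaws down, wings up. Origin on the axis of its spring coil (radius 5 mm, resting on the wall's edge); z points up from jaws to wings, y along the hinge (along the wall), x the way the wings are squeezed. The frame always bisects the two arms
- clip_wings (a point): the middle between the wings, 26 mm above the clip's origin, a good height for the middle of the finger pads. The wings are flat plates 24 mm wide (along y), 4 to 34 mm above the origin; shut they splay to 41 mm across their tips, squeezed to the stop they stand parallel, 22 mm over their outer faces
- clip_mouth (a point): the middle between the jaw lips, 34 mm below the clip's origin. The jaws are 34 mm wide and end 38 mm (shut) to 36 mm (open) below the origin; the gap at their lips is 3 mm shut, 20 mm or more at the stop. An edge between the jaws may reach up to the coil, 5 mm below the origin
- clip_arm_a (a joint): angle of one arm of the clip, the other follows alike: 0 on the tray wall (jaws 3 mm apart), 0.30 at the stop, fully open. Both wings must be squeezed together with about 4 N to begin and 9 N at the stop; a grip of 15 to 25 N holds it safely open. It springs shut when released
- gauze_pack: flat gauze pack 62 x 75 x 11 mm lying loose in the kit tray; stays there; origin at the centre of its underside
- chuck_key: hex key with a handle sleeve, 77 x 32 x 8 mm, lying loose in the kit tray; stays there; origin at the centre of its underside
- steel_cup: small loose steel cup, 68 mm across, 37 mm high; stays there; origin at the centre of its underside
- skin_marker: loose marker pen 135 mm long, 10 mm thick, lying on the table; stays there; origin at the centre of its underside
There are look-alikes about, which are no part of the job. Of the things that look like the clip, the largest one is meant.

How it is judged (in metres and radians):
On the way, in this order (a step that is already met when the one before it is completed fails the run):
1. the bur extension stands fully home in the open tube, tip down, and is let go (z of bur_tip in the frame of tube_floor below 0.005 m and horizontal distance between bur_tip and tube_floor below 0.008 m and angle between long_bur's own y axis and vertical below 0.2 rad and contact force between the fingers and long_bur below 0.05 N), for 0.2 s.
2. the clip is squeezed open in the fingers and lifted off the tray's rim (height (world z) of clip above 0.095 m and value of joint clip_arm_a above 0.2 rad and contact force between the fingers and clip above 2 N and contact force between clip and kit_tray below 0.05 N), for 0.1 s.
At the end, for the whole second after the job is handed in: bur extension home in the open tube (tip within 5 mm of its floor), let go; clip held still in the fingers, squeezed past 0.2 rad, square to the card (10 deg), its jaws straddling the card's top edge by 8 mm or more, within 20 mm of its middle, centred to 8 mm, not touching the card or rack (all of step 1 and contact force between the fingers and clip above 2 N and value of joint clip_arm_a above 0.2 rad and x of card_top in the frame of clip between -0.008 and 0.008 m and y of card_top in the frame of clip between -0.02 and 0.02 m and z of card_top in the frame of clip above -0.028 m and angle between the y axis of clip and the y axis of return_rack, either way round below 0.17 rad and angle between clip's own z axis and vertical below 0.2 rad and contact force between clip and return_rack below 0.5 N and linear speed of clip below 0.02 m/s); the arm keeps its last pose, push and grip.
It fails at once if the gauze pack, the chuck key, the steel cup or the marker pen is shifted by over 4 cm (distance of any of gauze_pack, chuck_key, steel_cup, skin_marker from where it was at the start of the episode above 0.04 m).
It also fails if it takes over 58 s, if anything falls off the work surface, if the arm or the gripper's body presses on something with over 40 N, if the wrist force passes 120 N, or if a joint passes its speed limit or range.

ROBOT

A 6-joint arm with a two-finger parallel gripper is mounted at the origin on a cart in front of the work surface, level with it; the furniture and walls round the work are solid. World frame = base frame: x ahead of the robot, y to its left, z up, the work surface at z = 0. Lengths are in m, angles in degrees, forces in N, time in s.
With the tool pointing down it reaches from about 0.3 to 0.875 m from the base axis. Payload 6.4 kg.
Tool frame: the origin (TCP) lies on the centre line of the jaws, within the pads' length; the fingertips stand 22 mm ahead of it and the grasp point (between the pads) lies 3 mm ahead of it; z points along the fingers, y is the line along which they close (so a half turn about z gives the same grasp; the last joint's range is limited). The gripper opens to 85 mm and grips with 20 to 120 N. Pads are 22 mm wide; open, the fingers measure 114 mm over their backs; the gripper's body (76 mm by 85 mm) begins 54 mm behind the grasp point. The pads swing forward as they close: fully open they stand 13 mm farther back than shut.
Start: joints at [63.925, 10.359, 92.074, -0, 77.567, -11.82], TCP at [0.142, 0.557, 0.253] pointing down, gripper open.
Joint ranges: [-171.53, 171.53], [-51.25, 118.39], [17.06, 147.69], [-65.23, 245.23], [0, 150.52], [-178.68, 178.68]. Speed limits (degrees/s): [147.25, 147.25, 172.46, 180, 180, 180].

INTERFACE

Orientations are given as a 3x3 rotation matrix whose columns are the frame's x, y, z axes.
In Python, from plant import ctrl gives the robot as it stands. The module is installed in compiled form; this text tells all that it offers.
- The arm moves only by the tool apply_moves, never from a script. Its argument "plan" is a list of rows, each a list of 7 numbers: the shift along the tool's x, y, z as a fraction of full scale, then the turn, a rotation vector about the tool's x, y, z as a fraction of full scale, then the opening, from 0 (shut) to 1 (fully open). In form: [[dx, dy, dz, ax, ay, az, fingers], ...]. A call has 1 to 12 rows; each row is the pose to reach, as a shift and turn from the pose commanded when the call began, along the tool's axes at that moment, turning the shorter way round; what a row does not reach only later rows make up. Full scale, the value 1, is 300 mm for a shift and 360 degrees for a turn. A row lasts 1/10 s, in which the tool goes at most 50 mm and 8.59 degrees, less where a joint would pass 70% of its speed; a pose out of reach is approached as far as the arm can. A call with a number of a shift or a turn outside -1 to 1 is refused whole. A call with a gripper value outside its range is refused whole. The fingers move at their own pace and stop on an object; "squeeze" is the grip in N (left out, the last holds). Time passes only in rows, so rows that repeat a pose let the fingers close. It gives the time, the measured TCP pose, the force, the opening and the grip force at its end, in the units of the state.
- ctrl.observe(): the state, without advancing time (a new reading comes with each control period).
- ctrl.snapshot(name): name is "side" or "top"; returns a dict with "image" (384x512x3 uint8, red, green, blue), "mtx" (3x3 intrinsics, pixels), "position" and "attitude" of the camera in the world. Camera axes: x right, y down, z forward; pixel columns grow to the right and rows downward; lengths in m; the calibration is good to about 2 mm. A picture is of the moment at which its call begins. There is no depth.
- ctrl.hand_in(): hands the job in; it is judged then, once.
The state is a dict: "t": time; "joint_pos": joint angles; "dq": joint speeds; "tau": joint torques, N m; "ee_pos": TCP position; "tool_rot": TCP orientation; "ft_force": force on the tool from outside, world axes, zero at the start; "ft_torque": the same for the moment, N m; "grip_width": finger opening in m; "gripper_force": force on a finger pad.
Only numpy, scipy, OpenCV 4.12 (cv2) and the standard library are available. Lean on these libraries where they do the work, as an engineer would, in place of code of your own. Each camera call takes 0.05 s, during which the arm holds its last target. There are 200 camera calls.

## Working session

There is one attempt and no reset: what is moved stays moved. The work goes in short steps, Python scripts to look and compute and a tool call to move; the robot and the scene stay as the last step left them, time stands still between calls to the robot, and variables do not carry over. Pictures are saved under pics/ and viewed, at most 10 in all, crops included, and the job is handed in when it is done.

Besides the shell and the picture viewer there is one more tool, called after "Request:" by a JSON object that holds its "api" and its "payload". apply_moves: Moves the arm, as the interface text tells. Shift numbers are shares of 300 mm and turn numbers shares of 360 degrees, none past 1 either way. Its arguments: {"type":"object","properties":{"plan":{"type":"array","items":{"type":"array","items":{"type":"number"}}},"squeeze":{"type":"number"}},"required":["plan"]}

```bash
mkdir -p pics; cat > h.py <<'E'
import numpy as np, cv2
from plant import ctrl
def snap(n,f=None):
    s=ctrl.snapshot(n)
    if f: cv2.imwrite('pics/'+f,s['image'][:,:,::-1])
    return s
def ray(s,u,v):
    d=np.linalg.inv(s['mtx'])@[u,v,1]; d=np.array(s['attitude'])@d
    return np.array(s['position']),d/np.linalg.norm(d)
def onz(s,u,v,z):
    p,d=ray(s,u,v); return p+d*(z-p[2])/d[2]
def tri(s1,a,s2,b):
    p,d=ray(s1,*a);q,e=ray(s2,*b)
    t=np.linalg.lstsq(np.c_[d,-e],q-p,rcond=None)[0]
    x,y=p+d*t[0],q+e*t[1]; return (x+y)/2,np.linalg.norm(x-y)
def proj(s,P):
    c=np.array(s['attitude']).T@(np.array(P)-s['position']); c=s['mtx']@c; return c[:2]/c[2]
E
python3 - <<'E'
from h import *
import pickle
np.set_printoptions(precision=4,suppress=True)
o=ctrl.observe();print(o)
d={}
for n in('side','top'):
    s=snap(n,n+'0.png');d[n]=s;print(n,s['mtx'],s['position'],s['attitude'])
pickle.dump(d,open('s0.pkl','wb'))
E
```

```text
{'t': 0.0, 'joint_pos': array([ 63.9242,  10.4024,  92.133 ,   0.0006,  77.5691, -11.8213]), 'dq': array([ 0.0183,  0.022 ,  0.0366, -0.1051,  0.061 ,  0.0061]), 'tau': array([ -0.0012, -44.4866, -35.1338,  -0.0003,   0.0089,  -0.    ]), 'ee_pos': array([0.1413, 0.5568, 0.2524]), 'tool_rot': array([[-0.9692,  0.2462, -0.0008],
       [ 0.2462,  0.9692, -0.0016],
       [ 0.0004, -0.0018, -1.    ]]), 'ft_force': array([-0.1092, -0.4841, -0.0977]), 'ft_torque': array([-0.0052,  0.0386,  0.0016]), 'gripper_force': 0.0, 'grip_width': 0.08528639755690497}
side [[383.7545   0.     254.9035]
 [  0.     383.7545 192.4746]
 [  0.       0.       1.    ]] [0.3833 0.8631 0.6009] [[-0.9918 -0.0618  0.1123]
 [-0.1278  0.5448 -0.8288]
 [-0.01   -0.8363 -0.5482]]
top [[351.1042   0.     259.6374]
 [  0.     351.1042 191.4813]
 [  0.       0.       1.    ]] [0.368  0.1152 1.0583] [[-0.0217 -0.9924  0.1215]
 [-0.9997  0.0199 -0.0158]
 [ 0.0132 -0.1218 -0.9925]]
```

View pics/side0.png

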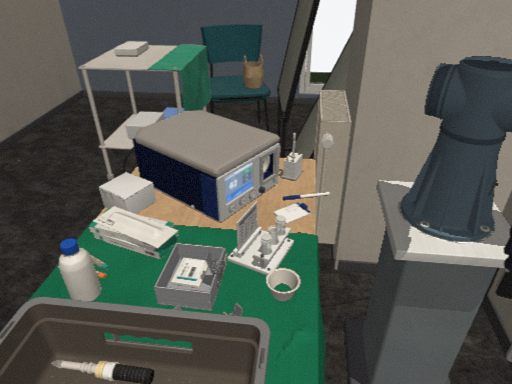

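View pics/top0.png

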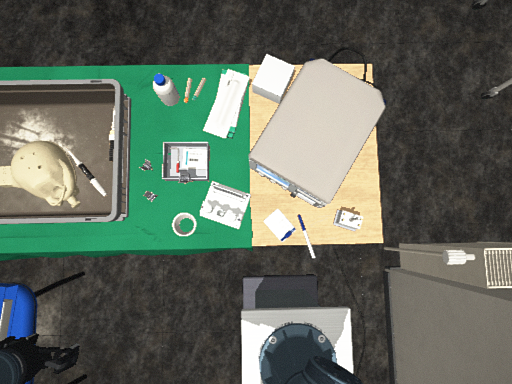

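Side view: rod and stand at about (293,160), rack (262,250), tray (193,275). Top view: stand (349,218), rack (226,204), tray (186,160) with the clip near (185,177), and two smaller look-alikes at (147,165) and (150,195). I'll enlarge these next.

```bash
python3 - <<'E'
from h import *
import pickle
d=pickle.load(open('s0.pkl','rb'))
def crop(n,u,v,w,h,f):
    im=d[n]['image'][v:v+h,u:u+w,::-1]; return cv2.resize(im,None,fx=f,fy=f,interpolation=cv2.INTER_NEAREST)
a=np.hstack([crop('side',225,200,80,75,5),crop('side',150,240,80,75,5)])
b=np.hstack([crop('top',195,175,60,45,5),crop('top',155,135,60,45,5),crop('side',274,125,40,45,5)])
print(a.shape,b.shape)
cv2.imwrite('pics/m1.png',np.vstack([a,b]))
c=np.hstack([crop('top',325,195,50,40,8),crop('side',270,125,50,40,8)])
cv2.imwrite('pics/m2.png',c)
E
```

```text
(375, 800, 3) (225, 800, 3)
```

View pics/m1.png

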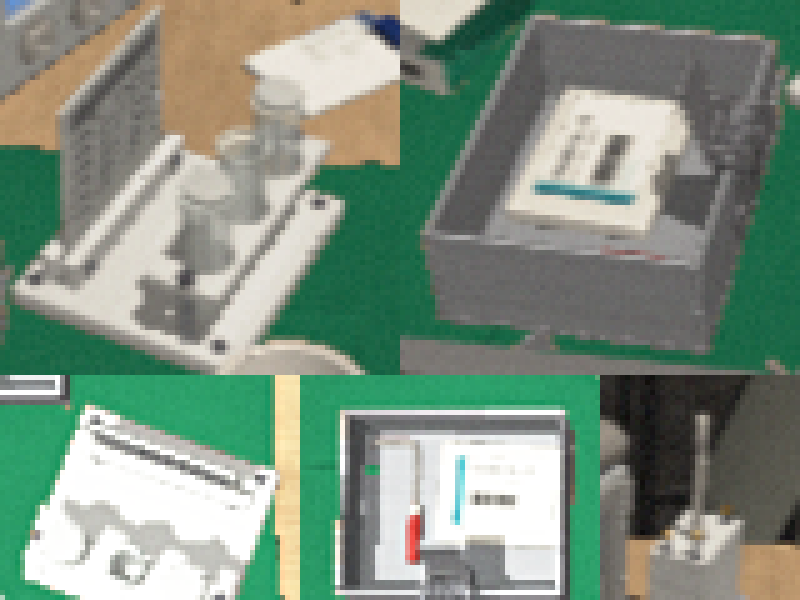

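View pics/m2.png

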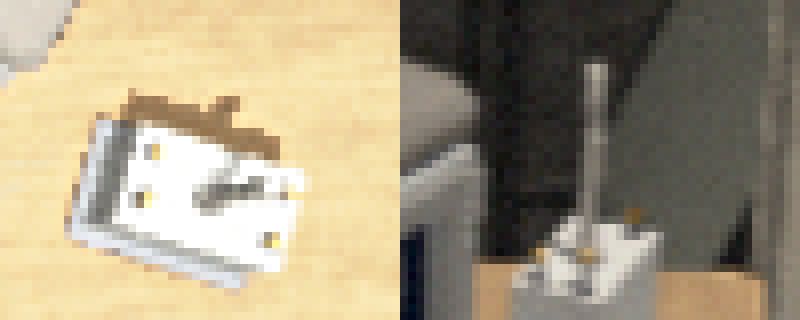

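Side crop: the rod runs from about (294.4,133) at the top to (293.6,156) at the hole. In the top view the rod goes from (350.6,220.6) at the base to (357.7,218) at the top. Next is a closer look at the tubes and the clip.

```bash
python3 - <<'E'
from h import *
import pickle
d=pickle.load(open('s0.pkl','rb'))
def crop(n,u,v,w,h,f=8):
    im=d[n]['image'][v:v+h,u:u+w,::-1]; return cv2.resize(im,None,fx=f,fy=f,interpolation=cv2.INTER_CUBIC)
a=np.hstack([crop('top',196,178,56,52,7),crop('side',254,210,57,52,7)])
b=np.hstack([crop('top',165,160,56,33,7),crop('side',198,245,57,33,7)])
cv2.imwrite('pics/m3.png',np.vstack([a,b]))
T,S=d['top'],d['side']
np.set_printoptions(precision=4,suppress=True)
print('rod top',tri(T,(357.7,217.9),S,(294.4,132.9)),'base',tri(T,(350.8,220.4),S,(293.6,156.5)))
# contours in top view
g=T['image'].min(2)
for nm,(u,v,w,h),z,th in(('stand',(328,203,40,32),.06,215),('rack',(196,175,56,55),.01,150)):
    m=(g[v:v+h,u:u+w]>th).astype(np.uint8)
    if nm=='rack':
        hsv=cv2.cvtColor(T['image'],cv2.COLOR_RGB2HSV)[v:v+h,u:u+w]; m=((hsv[...,1]<60)).astype(np.uint8)
    c=max(cv2.findContours(m,0,1)[0],key=cv2.contourArea)
    r=cv2.minAreaRect(c); p=cv2.boxPoints(r)+[u,v]
    P=np.array([onz(T,*q,z)for q in p]); print(nm,p,P,P.mean(0),np.linalg.norm(P-np.roll(P,1,0),axis=1))
E
```

```text
rod top (array([ 0.4053, -0.1548,  0.1401]), np.float64(0.0004714047426099638)) base (array([ 0.403 , -0.1576,  0.0626]), np.float64(0.0019289635304614585))
stand [[338.7548 222.6338]
 [342.4013 210.2357]
 [363.1369 216.3344]
 [359.4904 228.7325]] [[ 0.3965 -0.1236  0.06  ]
 [ 0.4315 -0.1358  0.06  ]
 [ 0.4129 -0.1942  0.06  ]
 [ 0.378  -0.1818  0.06  ]] [ 0.4047 -0.1589  0.06  ] [0.061  0.0371 0.0613 0.037 ]
rack [[197.9385 214.5077]
 [210.1785 179.8277]
 [250.7169 194.1354]
 [238.4769 228.8154]] [[0.4309 0.2837 0.01  ]
 [0.5347 0.2468 0.01  ]
 [0.4888 0.1255 0.01  ]
 [0.386  0.1637 0.01  ]] [0.4601 0.2049 0.01  ] [0.1281 0.1101 0.1297 0.1097]
```

View pics/m3.png

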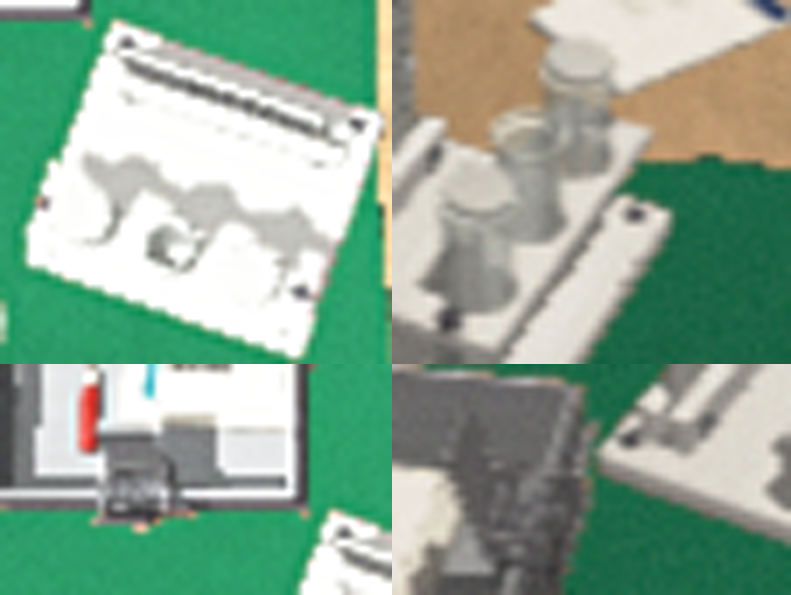

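The stand block measures 61×37 mm, the rod top comes out at z=0.140 and the base at 0.063, all consistent with the text. In the top view the hollow middle tube, near (220,212), is the open one; in the side view its rim is at about (273,228). Next: tray and clip, then projection checks.

```bash
python3 - <<'E'
from h import *
import pickle
np.set_printoptions(precision=4,suppress=True)
d=pickle.load(open('s0.pkl','rb'));T,S=d['top'],d['side']
print('mouth',tri(T,(220.6,211.5),S,(272.9,227.9)))
a=np.deg2rad(-19.6);R=np.array([[np.cos(a),-np.sin(a)],[np.sin(a),np.cos(a)]]);c=np.array([.460,.205])
W=lambda x,y,z:np.r_[c+R@[x,y],z]
for n,q in dict(mouth=(-30,0,80),stl=(-30,36,85),str=(-30,-36,85),cardL=(35,45,105),cardR=(35,-45,105)).items():
    P=W(*np.array(q)/1000); print(n,P,'top',proj(T,P),'side',proj(S,P))
# tray rim: bright rim in top image
g=T['image'].min(2).astype(int); m=g>170
def fit(pts): 
    l=cv2.fitLine(np.float32(pts),cv2.DIST_HUBER,0,.01,.01).ravel(); return np.array([l[1],-l[0],l[1]*l[2]-l[0]*l[3]]) if 0 else np.cross([l[2],l[3],1],[l[2]+l[0],l[3]+l[1],1])
L=fit([(155+np.argmax(m[v,155:215])-.5,v) for v in range(147,176)])
Rr=fit([(215-np.argmax(m[v,155:216][::-1])+.5,v) for v in range(147,176)])
U=fit([(u,135+np.argmax(m[135:170,u])-.5) for u in range(167,205)])
B=fit([(u,187-np.argmax(m[150:188,u][::-1])+.5) for u in list(range(167,177))+list(range(193,205))])
X=lambda a,b:(lambda p:p[:2]/p[2])(np.cross(a,b))
px=[X(L,U),X(Rr,U),X(Rr,B),X(L,B)]
P=np.array([onz(T,*p,.05)for p in px]);print('tray',np.array(px),P,P.mean(0),np.linalg.norm(P-np.roll(P,1,0),axis=1))
print('side proj',[proj(S,p) for p in P])
print(g[170:188,174:196])
pickle.dump(P,open('tray.pkl','wb'))
E
```

```text
mouth (array([0.4336, 0.2095, 0.0795]), np.float64(0.0004953755491631444))
mouth [0.4317 0.2151 0.08  ] top [218.6039 212.2711] side [273.402  229.3506]
stl [0.4438 0.249  0.085 ] top [206.13   208.0565] side [266.2237 237.2225]
str [0.4197 0.1811 0.085 ] top [230.7301 216.2659] side [280.2035 218.4438]
cardL [0.5081 0.2357 0.105 ] top [209.9258 183.9834] side [236.493  223.5059]
cardR [0.4779 0.1509 0.105 ] top [241.0796 194.3181] side [255.8321 201.6396]
tray [[162.9163 141.5   ]
 [206.5    141.5   ]
 [206.5    178.5   ]
 [161.2384 178.5   ]] [[0.6448 0.3797 0.05  ]
 [0.6425 0.2521 0.05  ]
 [0.5324 0.2525 0.05  ]
 [0.535  0.3832 0.05  ]] [0.5887 0.3169 0.05  ] [0.1099 0.1276 0.1101 0.1308]
side proj [array([154.1881, 287.4612]), array([175.3942, 243.7103]), array([224.9387, 247.7503]), array([210.1148, 294.1515])]
[[226 230 150  79  60  99 101 102 101  98 101  97 108 148 133 130 131 130
  129 126 127 135]
 [228 230 134  65  46 113 110 111 118 117 118 114 119 144 140 130 131 135
  130 134 122 138]
 [230 230 182 108 109 172 129 117 122 115 117 119 114 120 128 132 129 128
  132 130 13
[... 702 characters left out ...]
0  87  88 117 170 107 117 117
   70  70  75  96]
 [ 47  46  45  37  73 131  78  68  71  65  59  64  51  67  96  91 106 110
  117  82  41  41]
 [ 44  41  35  61 146 136 124 118 120 112 122 118  77 102  85  47  50  48
   59  44  37  40]
 [ 46  41  42  39  58  50  48  48  45  73 153 164 104  54  43  39  39  37
   37  41  41  41]
 [ 43  45  43  42  38  41  41  39  39  35  65  74  44  37  44  41  44  45
   43  41  46  41]
 [ 46  45  45  46  42  45  47  41  48  41  42  40  42  42  41  44  43  44
   44  45  39  44]
 [ 46  43  45  42  42  43  42  45  42  44  43  40  44  43  46  43  45  47
   40  44  41  44]
 [ 44  46  44  42  43  43  43  42  44  44  43  44  44  44  44  42  42  45
   44  45  44  41]]
```

```bash
cat >> h.py <<'E'
def row(cmd,t):
    # cmd,t = (x,y,z,yaw of tool y in deg), tool pointing down: row numbers for the move
    a=np.deg2rad(cmd[3]); ty=np.array([np.cos(a),np.sin(a)]); tx=np.array([-ty[1],ty[0]])
    d=np.array(t[:2])-cmd[:2]
    return np.round([tx@d/.3,ty@d/.3,-(t[2]-cmd[2])/.3,0,0,-(t[3]-cmd[3])/360],3)
def after(cmd,r):
    a=np.deg2rad(cmd[3]); ty=np.array([np.cos(a),np.sin(a)]); tx=np.array([-ty[1],ty[0]])
    p=np.array(cmd[:2])+.3*(tx*r[0]+ty*r[1]); return (p[0],p[1],cmd[2]-.3*r[2],cmd[3]-360*r[5])
def chain(cmd,ts):
    for t in ts:
        r=row(cmd,t); cmd=after(cmd,r); print(list(map(float,r)),'->',np.round(cmd,4))
E
python3 - <<'E'
from h import *
import pickle
np.set_printoptions(precision=4,suppress=True)
d=pickle.load(open('s0.pkl','rb'));T,S=d['top'],d['side']
print('console',[onz(T,u,v,.172)[:2] for u,v in((250,160),(322,205),(385,105))])
print('mouth side',onz(S,272.9,227.9,.08),'stoppers',onz(S,266.6,236.4,.085),onz(S,280.9,218.6,.085),onz(T,207.7,208,.085),onz(T,231,215.9,.085))
print('card side',onz(S,237.4,221,.105),onz(S,256.6,202.4,.105))
print('clip',[onz(T,183.5,178,z)for z in(.05,.055,.089)], 'side', [proj(S,(.535,.315+dy,.089)) for dy in(-.012,.012)])
o=ctrl.observe()
chain((.142,.557,.253,75.745),[(.32,.32,.253,75.745),(.415,.07,.253,72.3),(.4047,-.158,.2,72.3)])
E
```

```text
console [array([0.5585, 0.1241]), array([ 0.4387, -0.0564]), array([ 0.6994, -0.2343])]
mouth side [0.4333 0.2102 0.08  ] stoppers [0.4433 0.2462 0.085 ] [0.4181 0.1815 0.085 ] [0.4439 0.2446 0.085 ] [0.4207 0.1804 0.085 ]
card side [0.5076 0.2269 0.105 ] [0.4758 0.1537 0.105 ]
clip [array([0.5352, 0.319 , 0.05  ]), array([0.5344, 0.318 , 0.055 ]), array([0.5287, 0.3111, 0.089 ])] side [array([217.7212, 249.681 ]), array([215.1384, 257.9767])]
[-0.77, -0.62, -0.0, 0.0, 0.0, -0.0] -> [ 0.3201  0.3198  0.253  75.745 ]
[-0.512, -0.729, -0.0, 0.0, 0.0, 0.01] -> [ 0.4151  0.0701  0.253  72.145 ]
[-0.2, -0.734, 0.177, 0.0, 0.0, -0.0] -> [ 0.4047 -0.1579  0.1999 72.145 ]
```

Request:
{"api": "apply_moves", "payload": {"plan": [[-0.77,-0.62,0,0,0,0,0.5],[-0.77,-0.62,0,0,0,0,0.5],[-0.77,-0.62,0,0,0,0,0.5],[-0.77,-0.62,0,0,0,0,0.5],[-0.77,-0.62,0,0,0,0,0.5],[-0.77,-0.62,0,0,0,0,0.5],[-0.77,-0.62,0,0,0,0,0.5]]}}

```text
t: 0.8
ee_pos: [0.3226, 0.3162, 0.2531]
tool_rot: [[-0.968, 0.253, 0.001], [0.253, 0.968, -0.002], [-0.001, -0.001, -1.0]]
ft_force: [-0.2, 0.4, -1.1]
grip_width: 0.0429
gripper_force: 0.0
```

Request:
{"api": "apply_moves", "payload": {"plan": [[-0.512,-0.729,0,0,0,0.01,0.5],[-0.512,-0.729,0,0,0,0.01,0.5],[-0.512,-0.729,0,0,0,0.01,0.5],[-0.512,-0.729,0,0,0,0.01,0.5],[-0.512,-0.729,0,0,0,0.01,0.5],[-0.512,-0.729,0,0,0,0.01,0.5],[-0.512,-0.729,0,0,0,0.01,0.5]]}}

```text
t: 1.5
ee_pos: [0.4152, 0.0686, 0.2531]
tool_rot: [[-0.951, 0.31, -0.0], [0.31, 0.951, -0.0], [0.0, -0.0, -1.0]]
ft_force: [0.3, 0.6, 0.7]
grip_width: 0.0427
gripper_force: 0.0
```

Request:
{"api": "apply_moves", "payload": {"plan": [[-0.2,-0.734,0.177,0,0,0,0.5],[-0.2,-0.734,0.177,0,0,0,0.5],[-0.2,-0.734,0.177,0,0,0,0.5],[-0.2,-0.734,0.177,0,0,0,0.5],[-0.2,-0.734,0.177,0,0,0,0.5],[-0.2,-0.734,0.177,0,0,0,0.5],[-0.2,-0.734,0.177,0,0,0,0.5],[-0.2,-0.734,0.177,0,0,0,0.5]]}}

```text
t: 2.3
ee_pos: [0.4045, -0.1559, 0.2002]
tool_rot: [[-0.952, 0.305, -0.0], [0.305, 0.952, 0.001], [0.0, 0.001, -1.0]]
ft_force: [0.2, -0.3, 0.5]
grip_width: 0.0426
gripper_force: 0.0
```

Request:
{"api": "apply_moves", "payload": {"plan": [[0,0,0.1,0,0,0,0.5],[0,0,0.167,0,0,0,0.5],[0,0,0.233,0,0,0,0.5],[0,0,0.233,0,0,0,0.5],[0,0,0.233,0,0,0,0],[0,0,0.233,0,0,0,0],[0,0,0.233,0,0,0,0],[0,0,0.233,0,0,0,0],[0,0,0.233,0,0,0,0],[0,0,0.233,0,0,0,0]], "squeeze": 40}}

```text
t: 3.3
ee_pos: [0.4049, -0.1582, 0.1313]
tool_rot: [[-0.952, 0.307, 0.001], [0.307, 0.952, -0.001], [-0.002, -0.001, -1.0]]
ft_force: [-1.5, -1.1, 6.7]
grip_width: 0.0074
gripper_force: 41.0
```

```bash
python3 - <<'E'
from h import *
c=(.4047,-.1579,.130,72.145)
chain(c,[(.4047,-.1579,.29,72.145),(.415,.06,.29,70.4),(.4318,.2127,.29,70.4),(.4318,.2127,.21,70.4)])
o=ctrl.observe();print(o['grip_width'],o['ee_pos'],o['ft_force'],o['ft_torque'])
E
```

```text
[0.0, 0.0, -0.533, 0.0, 0.0, -0.0] -> [ 0.4047 -0.1579  0.2899 72.145 ]
[0.19, 0.702, -0.0, 0.0, 0.0, 0.005] -> [4.1500e-01 6.0000e-02 2.8990e-01 7.0345e+01]
[0.118, 0.498, -0.0, 0.0, 0.0, -0.0] -> [ 0.4319  0.2126  0.2899 70.345 ]
[0.0, 0.0, 0.266, 0.0, 0.0, -0.0] -> [ 0.4319  0.2126  0.2101 70.345 ]
0.007416346126587255 [ 0.40485938 -0.15821867  0.13131403] [-1.51188538 -1.07485167  6.70885842] [ 0.00683921  0.3058588  -0.02845206]
```

Request:
{"api": "apply_moves", "payload": {"plan": [[0,0,-0.08,0,0,0,0],[0,0,-0.2,0,0,0,0],[0,0,-0.34,0,0,0,0],[0,0,-0.48,0,0,0,0],[0,0,-0.533,0,0,0,0],[0,0,-0.533,0,0,0,0],[0,0,-0.533,0,0,0,0]]}}

```text
t: 4.0
ee_pos: [0.404, -0.1574, 0.2894]
tool_rot: [[-0.952, 0.307, -0.0], [0.307, 0.952, 0.0], [0.0, 0.0, -1.0]]
ft_force: [-0.7, 0.0, -0.1]
grip_width: 0.0074
gripper_force: 40.1
```

Request:
{"api": "apply_moves", "payload": {"plan": [[0.019,0.07,0,0,0,0,0],[0.05,0.18,0,0,0,0,0],[0.08,0.3,0,0,0,0.005,0],[0.11,0.42,0,0,0,0.005,0],[0.14,0.54,0,0,0,0.005,0],[0.17,0.64,0,0,0,0.005,0],[0.19,0.702,0,0,0,0.005,0],[0.19,0.702,0,0,0,0.005,0]]}}

```text
t: 4.8
ee_pos: [0.4133, 0.0624, 0.2879]
tool_rot: [[-0.943, 0.333, -0.004], [0.333, 0.943, 0.001], [0.004, -0.0, -1.0]]
ft_force: [-0.1, -1.0, -1.5]
grip_width: 0.0077
gripper_force: 40.1
```

Request:
{"api": "apply_moves", "payload": {"plan": [[0.03,0.12,0,0,0,0,0],[0.06,0.25,0,0,0,0,0],[0.09,0.38,0,0,0,0,0],[0.11,0.46,0,0,0,0,0],[0.118,0.498,0,0,0,0,0],[0.118,0.498,0,0,0,0,0],[0.118,0.498,0,0,0,0,0],[0.118,0.498,0.233,0,0,0,0],[0.118,0.498,0.233,0,0,0,0],[0.118,0.498,0.233,0,0,0,0],[0.118,0.498,0.233,0,0,0,0]]}}

```text
t: 5.9
ee_pos: [0.4319, 0.2119, 0.2208]
tool_rot: [[-0.941, 0.338, 0.0], [0.338, 0.941, -0.0], [-0.0, -0.0, -1.0]]
ft_force: [0.8, -0.2, -0.7]
grip_width: 0.0076
gripper_force: 40.1
```

```bash
python3 - <<'E'
from h import *
import pickle
d={n:snap(n) for n in('top','side')};pickle.dump(d,open('s1.pkl','wb'))
def crop(n,u,v,w,h,f):
    return cv2.resize(d[n]['image'][v:v+h,u:u+w,::-1],None,fx=f,fy=f,interpolation=cv2.INTER_CUBIC)
cv2.imwrite('pics/m4.png',np.hstack([crop('top',190,165,66,75,6),crop('side',245,190,66,75,6)]))
o=ctrl.observe();print(o['t'],o['ee_pos'],o['grip_width'])
p=o['ee_pos'];
for z in(.089,.107):
  for n in d: print(n,z,proj(d[n],(p[0],p[1],p[2]-.13+.027+(z-.089))))
E
```

```text
6.0 [0.43280497 0.21253159 0.22216607] 0.007354130670580331
top 0.089 [218.04362542 210.92875947]
side 0.089 [273.30842481 214.00182577]
top 0.107 [217.32715441 210.46998719]
side 0.107 [273.44946135 207.0372141 ]
```

View pics/m4.png

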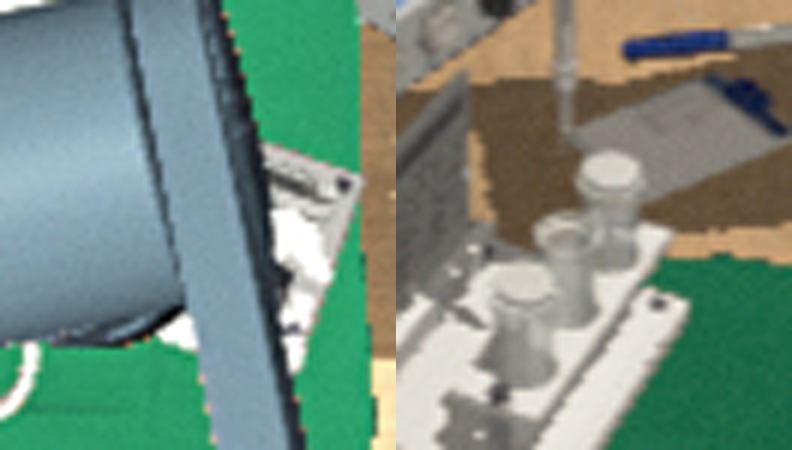

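The tip hangs at about (273.7,212) in the side view, directly over the open mouth ellipse centred at (273.3,228). It is lined up to about 1–2 mm.

Request:
{"api": "apply_moves", "payload": {"plan": [[-0.003,-0.003,0.05,0,0,0,0],[-0.003,-0.003,0.1,0,0,0,0],[-0.003,-0.003,0.13,0,0,0,0],[-0.003,-0.003,0.16,0,0,0,0],[-0.003,-0.003,0.19,0,0,0,0],[-0.003,-0.003,0.19,0,0,0,0],[-0.003,-0.003,0.19,0,0,0,0]]}}

```text
t: 6.7
ee_pos: [0.4322, 0.2118, 0.1634]
tool_rot: [[-0.942, 0.336, 0.0], [0.336, 0.942, 0.0], [-0.0, 0.0, -1.0]]
ft_force: [-0.6, 0.4, -0.8]
grip_width: 0.007
gripper_force: 40.1
```

```bash
python3 - <<'E'
from h import *
s=snap('side','s2.png')
im=s['image'][180:255,240:315,::-1];cv2.imwrite('pics/m5.png',cv2.resize(im,None,fx=8,fy=8,interpolation=cv2.INTER_CUBIC))
o=ctrl.observe();print(o['t'],o['ee_pos'],o['ft_force'],o['ft_torque'])
E
```

```text
6.75 [0.43236603 0.21186153 0.16368873] [ 0.27347672  0.36736985 -0.44419182] [-0.0438181   0.00290873  0.03327282]
```

View pics/m5.png

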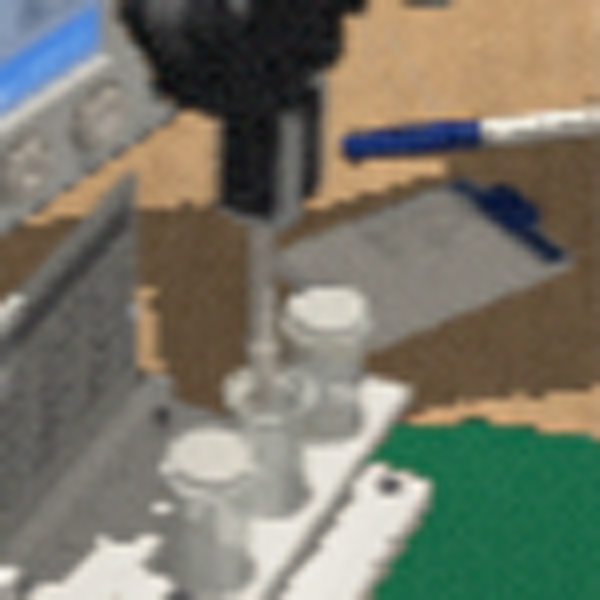

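The shank is inside the mouth ring, near its centre at crop (266,392), and there is no contact force. Lowering it fully.

Request:
{"api": "apply_moves", "payload": {"plan": [[0,0,0.03,0,0,0,0],[0,0,0.06,0,0,0,0],[0,0,0.09,0,0,0,0],[0,0,0.12,0,0,0,0],[0,0,0.14,0,0,0,0],[0,0,0.147,0,0,0,0],[0,0,0.147,0,0,0,0]]}}

```text
t: 7.45
ee_pos: [0.4332, 0.2118, 0.1205]
tool_rot: [[-0.942, 0.336, 0.002], [0.336, 0.942, -0.0], [-0.002, 0.0, -1.0]]
ft_force: [-2.8, -1.3, 13.8]
grip_width: 0.0075
gripper_force: 42.1
```

Request:
{"api": "apply_moves", "payload": {"plan": [[0,0,0.003,0,0,0,0],[0,0,0.003,0,0,0,0],[0,0,0.003,0,0,0,0.35],[0,0,0.003,0,0,0,0.35],[0,0,0.003,0,0,0,0.35],[0,0,0.003,0,0,0,0.35]]}}

```text
t: 8.05
ee_pos: [0.4318, 0.2117, 0.1178]
tool_rot: [[-0.942, 0.336, -0.001], [0.336, 0.942, -0.0], [0.001, -0.0, -1.0]]
ft_force: [0.8, -0.0, 0.5]
grip_width: 0.03
gripper_force: 0.0
```

Request:
{"api": "apply_moves", "payload": {"plan": [[0,0,-0.08,0,0,0,0.35],[0,0,-0.2,0,0,0,0.35],[0,0,-0.35,0,0,0,0.35],[0,0,-0.467,0,0,0,0.35],[0,0,-0.467,0,0,0,0.35],[0,0,-0.467,0,0,0,0.35]]}}

```text
t: 8.65
ee_pos: [0.4323, 0.2119, 0.2589]
tool_rot: [[-0.942, 0.336, 0.002], [0.336, 0.942, 0.0], [-0.001, 0.001, -1.0]]
ft_force: [-0.1, -0.2, -0.1]
grip_width: 0.0297
gripper_force: 0.0
```

```bash
python3 - <<'E'
from h import *
import pickle
s=snap('side','s3.png');pickle.dump(s,open('s3.pkl','wb'))
a=cv2.resize(s['image'][190:265,240:290,::-1],None,fx=8,fy=8,interpolation=cv2.INTER_CUBIC)
b=cv2.resize(s['image'][235:285,190:240,::-1],None,fx=8,fy=8,interpolation=cv2.INTER_CUBIC)
b=cv2.copyMakeBorder(b,0,200,0,0,cv2.BORDER_CONSTANT);cv2.imwrite('pics/m6.png',np.hstack([a,b]))
m=(.4325,.2115)
for z in(.016,.08,.131): print(z,proj(s,(*m,z)))
for y in(.311,.315,.319):
  for z in(.05,.055,.089): print(y,z,[proj(s,(x,y,z)).round(1) for x in(.535-.0205,.535,.535+.0205)])
c=(.4325,.2117,.118,70.345)
chain(c,[(.4325,.2117,.259,70.345),(.535,.315,.19,-1.1)])
E
```

```text
0.016 [272.73777612 250.55959216]
0.08 [273.19575062 228.29771768]
0.131 [273.58934236 209.16545186]
0.311 0.05 [array([228.1, 267.7]), array([218.1, 266.9]), array([208.2, 266. ])]
0.311 0.055 [array([228. , 265.9]), array([218. , 265.1]), array([208. , 264.2])]
0.311 0.089 [array([227.1, 253.2]), array([216.9, 252.4]), array([206.7, 251.6])]
0.315 0.05 [array([227.7, 269.1]), array([217.7, 268.3]), array([207.8, 267.4])]
0.315 0.055 [array([227.6, 267.3]), array([217.5, 266.5]), array([207.6, 265.6])]
0.315 0.089 [array([226.7, 254.6]), array([216.4, 253.8]), array([206.2, 252.9])]
0.319 0.05 [array([227.3, 270.5]), array([217.3, 269.7]), array([207.3, 268.8])]
0.319 0.055 [array([227.2, 268.7]), array([217.1, 267.9]), array([207.1, 267. ])]
0.319 0.089 [array([226.3, 256. ]), array([216. , 255.2]), array([205.7, 254.3])]
[0.0, 0.0, -0.47, 0.0, 0.0, -0.0] -> [ 0.4325  0.2117  0.259  70.345 ]
[-0.206, 0.439, 0.23, 0.0, 0.0, 0.198] -> [ 0.535   0.3149  0.19   -0.935 ]
```

View pics/m6.png

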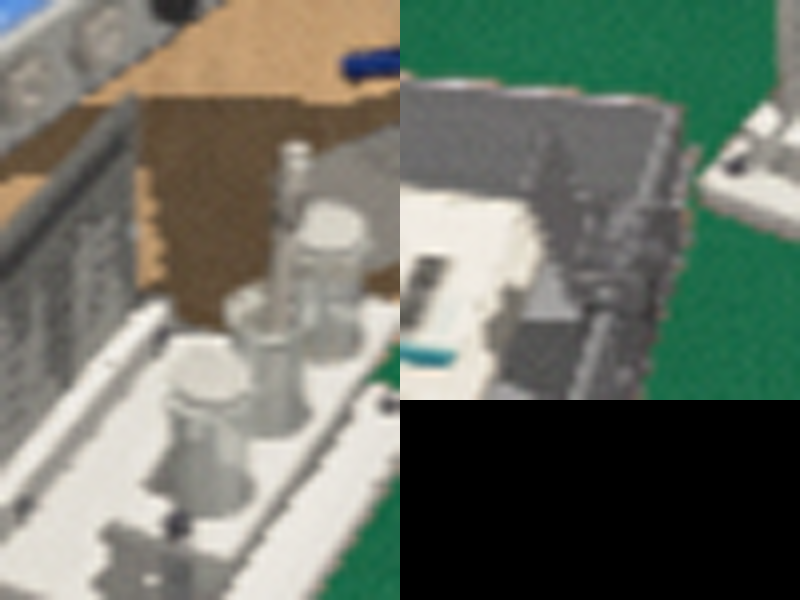

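The rod is home: its top is at side (277,208), where (273.6,209) was expected for home, leaning about 3°. The clip's y is still uncertain by a few mm, so I'll overlay outlines for two hypotheses.

```bash
python3 - <<'E'
from h import *
import pickle
d=pickle.load(open('s0.pkl','rb'));T=d['top'];S=pickle.load(open('s3.pkl','rb'))
def ov(s,u0,v0,w,h,f,y0,draw=True):
    im=cv2.resize(s['image'][v0:v0+h,u0:u0+w,::-1],None,fx=f,fy=f,interpolation=cv2.INTER_CUBIC)
    if not draw: return im
    P=lambda x,y,z:tuple(int(q) for q in (proj(s,(.535+x,y0+y,z))-[u0,v0]+.5)*f)
    for sg,c in((-1,(0,0,255)),(1,(255,255,0))):
        q=[P(sg*.0205,-.012,.089),P(sg*.0205,.012,.089),P(sg*.006,.012,.059),P(sg*.006,-.012,.059)]
        cv2.polylines(im,[np.array(q)],True,c,1)
    return im
R=[np.hstack([ov(T,165,160,38,29,7,.315,False),ov(T,165,160,38,29,7,.315),ov(T,165,160,38,29,7,.322)]),
   np.hstack([ov(S,198,245,38,40,7,.315,False),ov(S,198,245,38,40,7,.315),ov(S,198,245,38,40,7,.322)])]
cv2.imwrite('pics/m7.png',np.vstack(R)[:600])
E
```

```text
(no output)
```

View pics/m7.png

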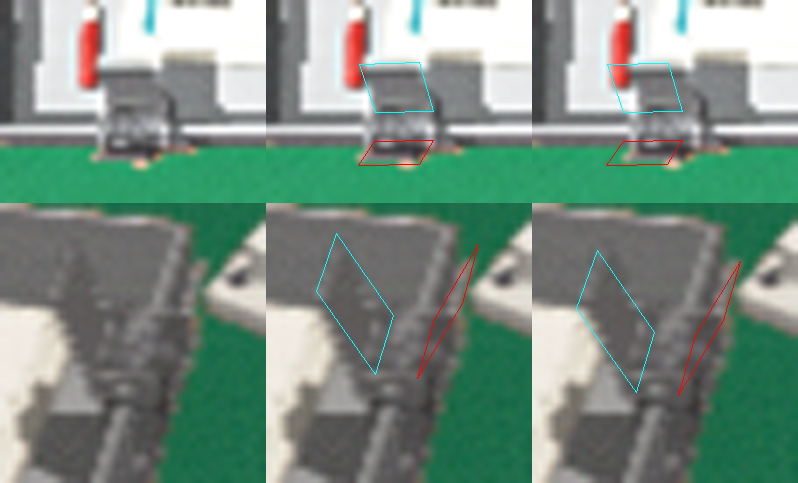

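The top overlay fits x≈0.535 and y≈0.314; the side overlay fits slightly larger y or slightly lower z. Taking (0.535, 0.316).

Request:
{"api": "apply_moves", "payload": {"plan": [[-0.204,0.443,0.1,0,0,0.198,0.85],[-0.204,0.443,0.1,0,0,0.198,0.85],[-0.204,0.443,0.1,0,0,0.198,0.85],[-0.204,0.443,0.1,0,0,0.198,0.85],[-0.204,0.443,0.1,0,0,0.198,0.85],[-0.204,0.443,0.227,0,0,0.198,0.85],[-0.204,0.443,0.227,0,0,0.198,0.85],[-0.204,0.443,0.227,0,0,0.198,0.85],[-0.204,0.443,0.227,0,0,0.198,0.85],[-0.204,0.443,0.227,0,0,0.198,0.85],[-0.204,0.443,0.227,0,0,0.198,0.85],[-0.204,0.443,0.227,0,0,0.198,0.85]]}}

```text
t: 9.9
ee_pos: [0.534, 0.3162, 0.1894]
tool_rot: [[0.015, 1.0, -0.001], [1.0, -0.015, -0.0], [-0.0, -0.001, -1.0]]
ft_force: [-0.3, 0.5, -0.1]
grip_width: 0.0725
gripper_force: 0.0
```

Request:
{"api": "apply_moves", "payload": {"plan": [[0,0,0.1,0,0,0,0.85],[0,0,0.2,0,0,0,0.85],[0,0,0.28,0,0,0,0.85],[0,0,0.33,0,0,0,0.85],[0,0,0.363,0,0,0,0.85],[0,0,0.363,0,0,0,0.85],[0,0,0.363,0,0,0,0.6]], "squeeze": 22}}

```text
t: 10.6
ee_pos: [0.5351, 0.3166, 0.0823]
tool_rot: [[0.016, 1.0, 0.001], [1.0, -0.016, 0.0], [0.0, 0.001, -1.0]]
ft_force: [0.7, -0.8, 0.3]
grip_width: 0.0594
gripper_force: 0.0
```

Request:
{"api": "apply_moves", "payload": {"plan": [[0,0,0,0,0,0,0],[0,0,0,0,0,0,0],[0,0,0,0,0,0,0],[0,0,0,0,0,0,0],[0,0,0,0,0,0,0],[0,0,0,0,0,0,0],[0,0,0,0,0,0,0],[0,0,0,0,0,0,0]]}}

```text
t: 11.4
ee_pos: [0.5368, 0.3172, 0.085]
tool_rot: [[0.016, 1.0, 0.006], [1.0, -0.016, 0.002], [0.002, 0.006, -1.0]]
ft_force: [-0.4, 0.3, 10.9]
grip_width: 0.0209
gripper_force: 27.4
```

Request:
{"api": "apply_moves", "payload": {"plan": [[0,0,-0.02,0,0,0,0],[0,0,-0.06,0,0,0,0],[0,0,-0.12,0,0,0,0],[0,0,-0.2,0,0,0,0],[0,0,-0.28,0,0,0,0],[0,0,-0.36,0,0,0,0],[0,0,-0.4,0,0,0,0],[0,0,-0.4,0,0,0,0],[0,0,-0.4,0,0,0,0]]}}

```text
t: 12.3
ee_pos: [0.534, 0.3162, 0.2008]
tool_rot: [[0.016, 1.0, -0.001], [1.0, -0.016, -0.0], [-0.0, -0.001, -1.0]]
ft_force: [-0.2, -0.4, -1.3]
grip_width: 0.0212
gripper_force: 25.9
```

```bash
python3 - <<'E'
from h import *
import pickle
S=snap('side','s4.png');T=snap('top','t4.png');pickle.dump((S,T),open('s4.pkl','wb'))
o=ctrl.observe();p=o['ee_pos'];print(o['t'],p,o['grip_width'],o['gripper_force'],o['ft_force'])
q=proj(S,p-[0,0,.04]);print(q,[proj(S,p-[0,0,z]) for z in(.022,.063,.067)])
# rough relative darkness diff vs s3 in side image: extent of new things around the clip
B=pickle.load(open('s3.pkl','rb'))['image'].astype(int)
u,v=q.astype(int)
m=(abs(S['image'].astype(int)-B).max(2)>25)
for r in range(v-14,v+26,2): 
    c=np.where(m[r,u-40:u+40])[0]+u-40; print(r,c.min() if len(c) else None,c.max() if len(c) else None, len(c))
c=(.535,.3164,.0811+.12,-.935)
chain(c,[(.4925,.191,.205,-19.6)])
chain((.4925,.191,.201,-19.6),[(.4925,.191,.155,-19.6)])
E
```

```text
12.4 [0.53349878 0.31599435 0.19973463] 0.02098835173172368 25.908851623535156 [ 0.48787117 -0.30366705 -0.66219789]
[214.65305967 225.66146988] [array([213.98943794, 217.90187751]), array([215.47472622, 235.26904795]), array([215.61471547, 236.90591348])]
211 199 246 31
213 198 225 22
215 198 225 22
217 199 232 22
219 198 252 24
221 198 253 26
223 198 251 23
225 192 253 25
227 207 253 11
229 174 253 19
231 174 253 21
233 174 253 21
235 175 253 21
237 176 253 21
239 205 253 19
241 220 253 10
243 176 253 20
245 175 248 24
247 174 247 18
249 174 247 5
[-0.42, -0.135, -0.013, 0.0, 0.0, 0.052] -> [  0.4924   0.1911   0.205  -19.655 ]
[0.0, 0.0, 0.153, 0.0, 0.0, -0.0] -> [  0.4925   0.191    0.1551 -19.6   ]
```

Request:
{"api": "apply_moves", "payload": {"plan": [[-0.05,-0.015,-0.013,0,0,0.02,0],[-0.12,-0.04,-0.013,0,0,0.04,0],[-0.2,-0.065,-0.013,0,0,0.052,0],[-0.28,-0.09,-0.013,0,0,0.052,0],[-0.36,-0.115,-0.013,0,0,0.052,0],[-0.4,-0.13,-0.013,0,0,0.052,0],[-0.42,-0.135,-0.013,0,0,0.052,0],[-0.42,-0.135,-0.013,0,0,0.052,0],[-0.42,-0.135,-0.013,0,0,0.052,0],[-0.42,-0.135,-0.013,0,0,0.052,0]]}}

```text
t: 13.4
ee_pos: [0.4921, 0.1917, 0.2052]
tool_rot: [[0.336, 0.942, 0.0], [0.942, -0.336, 0.0], [0.0, -0.0, -1.0]]
ft_force: [-0.8, -0.1, -0.9]
grip_width: 0.0212
gripper_force: 25.9
```

```bash
python3 - <<'E'
from h import *
import pickle
S=snap('side','s5.png');T=snap('top','t5.png');pickle.dump((S,T),open('s5.pkl','wb'))
o=ctrl.observe();p=o['ee_pos'];print(o['t'],p,o['grip_width'],o['gripper_force'])
a=np.deg2rad(-19.6);ex=np.array([np.cos(a),np.sin(a),0]);ey=np.array([-ex[1],ex[0],0])
u0,v0,f=225,170,10
im=cv2.resize(S['image'][v0:v0+60,u0:u0+40,::-1],None,fx=f,fy=f,interpolation=cv2.INTER_CUBIC);raw=im.copy()
P=lambda w:tuple(int(q) for q in (proj(S,w)-[u0,v0]+.5)*f)
for s in(-1,1):  # expected jaw lips: z origin-36mm, +-10..12 mm
    for e in(-.017,.017): cv2.circle(im,P(p+ex*s*.012+ey*e-[0,0,.065]),4,(0,0,255),-1)
cv2.line(im,P(np.r_[.4925,.191,.105]+ey*.045),P(np.r_[.4925,.191,.105]-ey*.045),(255,0,0),1)
cv2.circle(im,P(p-[0,0,.029]),4,(0,255,0),-1)
cv2.imwrite('pics/m8.png',np.hstack([raw,im]))
E
```

```text
13.5 [0.49196002 0.19163213 0.20524183] 0.020732631616207288 25.910472571849823
```

View pics/m8.png

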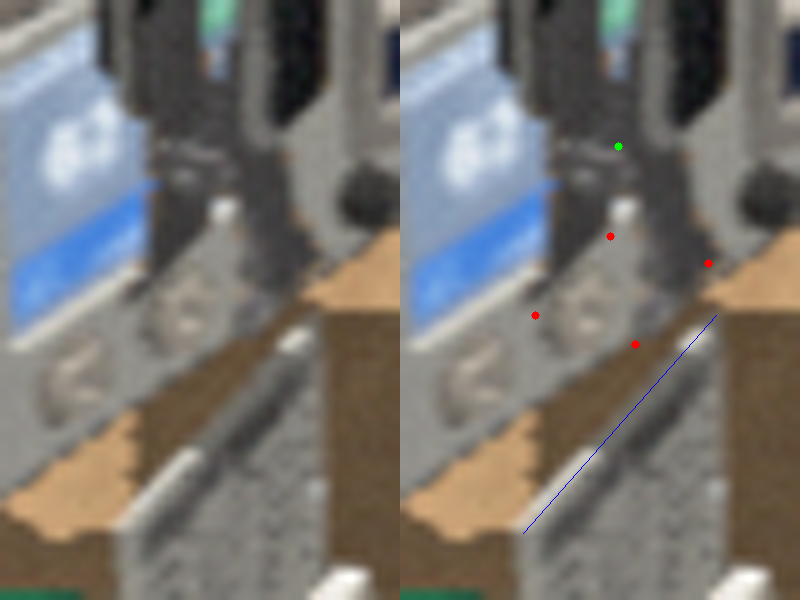

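The jaw tips in the image, (135,300), (235,330) and (310,265), match the predicted dots. The card's edge follows the predicted line within about 1 px, so the clip is centred over it. Lowering.

Request:
{"api": "apply_moves", "payload": {"plan": [[0,0,0.02,0,0,0,0],[0,0,0.045,0,0,0,0],[0,0,0.07,0,0,0,0],[0,0,0.095,0,0,0,0],[0,0,0.12,0,0,0,0],[0,0,0.145,0,0,0,0],[0,0,0.165,0,0,0,0],[0,0,0.177,0,0,0,0],[0,0,0.177,0,0,0,0],[0,0,0.177,0,0,0,0],[0,0,0.177,0,0,0,0],[0,0,0.177,0,0,0,0]]}}

```text
t: 14.7
ee_pos: [0.4921, 0.1911, 0.1526]
tool_rot: [[0.336, 0.942, 0.001], [0.942, -0.336, 0.0], [0.0, 0.001, -1.0]]
ft_force: [0.3, 0.2, -1.1]
grip_width: 0.0213
gripper_force: 25.9
```

```bash
python3 - <<'E'
from h import *
import pickle
o=ctrl.observe();print(o['t'],o['ee_pos'],o['grip_width'],o['gripper_force'],o['ft_force'],o['ft_torque'],abs(o['dq']).max())
S=snap('side','s6.png');A=pickle.load(open('s3.pkl','rb'))['image'][:,:,1].astype(int)
B=S['image'][:,:,1].astype(int)
# rod top still at the same pixel; card end columns unchanged
print(abs(A-B)[203:225,270:282].mean())
E
```

```text
14.7 [0.49209281 0.19107197 0.15257024] 0.02127849281266876 25.91036170721054 [ 0.3271302   0.22618898 -1.08692816] [ 0.01953666  0.04296395 -0.02539296] 0.11289666625369624
3.2083333333333335
```

```bash
python3 -c "
from plant import ctrl
print(ctrl.hand_in())"
```

```text
the job is handed in; nothing more can be done
None
```

The job is handed in at about 15 s of the 58 s allowed, and the hand-in returned no verdict: by the images and force readings, the bur extension is fully home in the open tube and let go, and the clip is held squeezed open over the middle of the card's top edge without touching it.

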